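Load sanding discs into the slotted racks

ROBOT

A 6-joint arm with a two-finger parallel gripper is mounted at the origin on the work surface. World frame = base frame: x ahead of the robot, y to its left, z up, the work surface at z = 0. Lengths are in m, angles in degrees, forces in N, time in s.
With the tool pointing down it reaches from about 0.4 to 0.825 m from the base axis. Payload 7 kg.
Tool frame: the origin (TCP) lies midway between the tips of the shut fingers; the grasp point (between the pads) lies 19 mm behind it (r.grasp_offset is the distance from the TCP to the grasp point, in m); z points along the fingers, x is the direction in which the jaws open and shut, and the axes are right-handed (so a half turn about z gives the same grasp; the last joint's range is limited). The gripper opens to 88 mm and grips with 3 to 60 N. Pads are 19 mm wide; open, the fingers measure 130 mm over their backs; the gripper's body (78 mm by 193 mm) begins 47 mm behind the grasp point.
Start: joints at [90.304, 20.546, 0.682, 0, -70.136, -16.507], TCP at [0.188, 0.648, 0.227] pointing down, gripper open.
Joint ranges: [-176.03, 176.03], [-82.01, 121.73], [-58.28, 71.71], [-173.87, 95.51], [-174.79, -0.11], [-173.66, 173.66]. Speed limits (degrees/s): [136.94, 136.94, 172.46, 180, 180, 180].

INTERFACE

Orientations are given as [roll, pitch, yaw] about the fixed x, y, z axes, in that order (R = Rz(yaw) Ry(pitch) Rx(roll)).
In Python, from plant import r gives the robot as it stands.
- The arm moves only by the tool step_arm, never from a script. Its argument "deltas" is a list of rows, each a list of 7 numbers: the turn, a rotation vector about the tool's x, y, z in rad, then the shift along the tool's x, y, z in mm, then the opening, from -1 (shut) to 1 (fully open), so that 0 is half open. In form: [[ax, ay, az, x, y, z, grip], ...]. A call has 1 to 10 rows; each row shifts and turns the pose as measured when the row begins, along the tool's axes as they then stand; what a row does not reach is not made up. A row lasts 1/10 s, in which the tool goes at most 50 mm and 8.59 degrees, less where a joint would pass 70% of its speed; a pose out of reach is approached as far as the arm can. A call with a gripper value outside its range is refused whole. The fingers move at their own pace and stop on an object; "squeeze" is the grip in N (left out, the last holds). Time passes only in rows, so rows that do not move let the fingers close. It gives the time, the measured TCP pose, the force and the opening at its end, in the units of the state.
- r.get_state(): the state, without advancing time (a new reading comes with each control period).
- r.capture(name): name is "scene" or "top" or "wrist"; returns the picture (400x640x3 uint8, red, green, blue); there is no depth.
- r.camera_info(name): a dict with "vertical_fov" (degrees; the focal length in pixels is half the picture's height over the tangent of half this angle, whatever the lens; pixels are square), "cx", "cy" (the principal point, pixels), "k1" (the pictures are not rectified: a ray, as slopes to the right and down, at radius r is drawn at 1 + k1 r^2 times it, then the intrinsics apply), "view" (4x4, takes a point from world to camera coordinates). Camera axes: x right, y down, z forward; pixel columns grow to the right and rows downward; lengths in m; the calibration is good to about 2 mm. A picture is of the moment at which its call begins: read the wrist's pose just before it. camera_info takes no time and is no camera call; for the wrist camera it gives the pose at the moment of the call.
- r.close_job(): hands the job in, once; it reports no verdict.
The state is a dict: "time_s": time; "joints": joint angles; "qd": joint speeds; "joint_torque": joint torques, N m; "tcp_pos": TCP position; "eef_rot": TCP orientation; "contact_force": force on the tool from outside, world axes, zero at the start; "moment": the same for the moment, N m; "gripper_width": finger opening in m.
Only numpy, scipy, OpenCV 4.12 (cv2) and the standard library are available. Lean on these libraries where they do the work, as an engineer would, in place of code of your own. Each camera call takes 0.05 s, during which the arm holds its last target.

TASK

Put the two loose orange sanding discs away: slide one, flat, into the only free slot of the left rack and the other into the only free slot of the right rack, each pushed fully home against the back stop. Raise the lift plate by its red knob to bring a disc level with a slot; if a slot turns out to be taken, go to the other height rather than force it, push gently, and leave the other things on the bench where they are.

Things in the scene. Friction and masses are not known exactly. Their poses are not given: they have to be found in the camera images.
- stand: Fixed loading stand: plywood base 190 x 510 x 12 mm (its x, y, z) with a disc rack (white shelves) at each y end and a lift plate between them. Origin on the bench top under the lift plate's centre; y axis towards the left rack, x axis away from the robot, z up. The racks mirror each other, each 130 mm wide (x; shelves 110), 86 mm deep (y: 151 to 237 mm from the origin), 101 mm tall.
- left_mouth (a point): Middle of the left rack's mouth, at the floor height of its second slot (59 mm above the bench). Both racks alike: four slots, floors 45, 59, 73 and 87 mm above the bench (14 mm pitch), clear height 9 mm, 5 mm shelves, 107 mm wide between 10 mm round corner posts; fixed blue 90 mm discs fill all slots but one, sticking out 2 mm at the mouth and stopping any other disc there.
- right_mouth (a point): The same for the right rack; the mouths are 151 mm from the stand's origin along y. Only middle slots are free: in one rack the second from below (59 mm), in the other the third (73 mm). Which rack has which changes and is not reported; it can be seen from the side or felt by pushing.
- left_stop (a point): Middle of the inner face of the left rack's steel back stop (40 mm wide), 239 mm from the stand's origin along +y. A disc that is home touches it and sticks out 12 mm at the mouth, 6 mm clear of the lift plate.
- right_stop (a point): The same for the right rack, along -y.
- left_home (a point): Where the centre of a disc lies when home in the left rack: 189 mm from the stand's origin along its +y, drawn at the height of the second slot's floor (59 mm; the third slot lies 14 mm above).
- right_home (a point): The same for the right rack, 189 mm along the stand's -y.
- lift (a joint): Height of the lift plate in m above its lowest place: 0 at the start, at most 0.052. The plate is aluminium, 136 x 266 x 8 mm, its ends at 133 mm from the stand's origin along y; its top is at 40 mm above the bench plus this value. Friction of about 9 N keeps it where it is left; raising it with both discs takes about 15 N.
- lift_top (a point): Centre of the top face of the lift plate; moves with it.
- lift_knob (a point): Centre of the red round knob that raises and lowers the lift, 26 mm across and 28 mm high, axis upright, 95 mm from the plate's centre towards the robot (the stand's -x); this point is 44 mm above the plate's top face, the knob reaches from 30 to 58 mm above it, on a 12 mm stem.
- disc_a: Loose rigid sanding disc, aluminium with an orange abrasive top and a dark centre spot, 100 mm across, 6 mm thick, about 120 g; too wide to grasp across. It starts flat on the lift plate, one disc towards each rack, up to about 12 mm off the racks' middle line. Origin at the centre of its underside, z up.
- disc_b: Loose rigid sanding disc, aluminium with an orange abrasive top and a dark centre spot, 100 mm across, 6 mm thick, about 120 g; too wide to grasp across. It starts flat on the lift plate, one disc towards each rack, up to about 12 mm off the racks' middle line. Origin at the centre of its underside, z up.
- block: Loose wooden block 45 x 90 x 22 mm behind the stand; leave it. Origin at the centre of its underside.
- wedge: Loose stepped wooden offcut 30 x 50 x 24 mm in front of the stand; leave it. Origin at the centre of its underside.
- file: Loose file with a wooden handle, 300 mm long, behind the stand; leave it. Origin on its underside.
- glue: Loose glue bottle, 52 mm across, 150 mm tall; leave it standing. Origin at the centre of its underside.
- case: Loose purple pencil case 75 x 190 x 60 mm at the left; leave it. Origin at the centre of its underside.
- saw: Loose hand saw with a blue handle, 520 mm long, at the right; leave it. Origin on its underside.
- hammer: Loose hammer at the left; leave it. Origin on its underside.
There are look-alikes about, which are no part of the job. Leave any blue or white look-alike of the disc_a alone. Leave any turquoise look-alike of the disc_b alone.

How it is judged (in metres and radians):
At the end, for the whole second after the job is handed in: One disc is home in the free slot of each rack: its centre within 5 mm (horizontally) of the rack's home point, lying flat (within 0.06 rad) in the second or third slot (underside 56.5 to 76.5 mm above the bench), at rest (((horizontal distance between disc_a and left_home below 0.005 m and height (world z) of disc_a between 0.0565 and 0.0765 m and angle between disc_a's own z axis and vertical below 0.06 rad and linear speed of disc_a below 0.02 m/s) or (horizontal distance between disc_b and left_home below 0.005 m and height (world z) of disc_b between 0.0565 and 0.0765 m and angle between disc_b's own z axis and vertical below 0.06 rad and linear speed of disc_b below 0.02 m/s)) and ((horizontal distance between disc_a and right_home below 0.005 m and height (world z) of disc_a between 0.0565 and 0.0765 m and angle between disc_a's own z axis and vertical below 0.06 rad and linear speed of disc_a below 0.02 m/s) or (horizontal distance between disc_b and right_home below 0.005 m and height (world z) of disc_b between 0.0565 and 0.0765 m and angle between disc_b's own z axis and vertical below 0.06 rad and linear speed of disc_b below 0.02 m/s))); the robot touches nothing.
It fails at once if a disc is forced: pushed with more than 45 N (contact force between any of the arm, the fingers and disc_a above 45 N or contact force between any of the arm, the fingers and disc_b above 45 N).
It fails at once if a bystander (block, offcut, file, glue bottle, pencil case, saw or hammer) is moved by more than 30 mm (distance of any of block, wedge, file, glue, case, saw, hammer from where it was at the start of the episode above 0.03 m).
It also fails if it takes over 72 s, if anything falls off the work surface, if the arm or the gripper's body presses on something with over 40 N, if the wrist force passes 120 N, or if a joint passes its speed limit or range.

## Working session

There is one attempt and no reset: what is moved stays moved. The work goes in short steps, Python scripts to look and compute and a tool call to move; the robot and the scene stay as the last step left them, time stands still between calls to the robot, and variables do not carry over. Pictures are saved under pics/ and viewed, and the job is handed in when it is done.

Besides the shell and the picture viewer there is one more tool, called after "Emit:" by a JSON object that holds its "fn" and its "kwargs", one argument or row to a line. step_arm: Moves the arm, as the interface text tells. Its arguments: {"type":"object","properties":{"deltas":{"type":"array","items":{"type":"array","items":{"type":"number"}}},"squeeze":{"type":"number"}},"required":["deltas"]}

```bash
mkdir -p pics; ls; python3 - <<'E'
from plant import r
import cv2,json
print(r.get_state())
for n in ["scene","top","wrist"]:
    im=r.capture(n); cv2.imwrite(f"pics/{n}0.png",im[:,:,::-1]); i=r.camera_info(n); print(n,i)
E
```

```text
pics
{'time_s': 0.0, 'joints': array([ 9.03046973e+01,  2.05913194e+01,  6.33878898e-01, -2.18001596e-02,
       -7.01349494e+01, -1.65085128e+01]), 'qd': array([-0.16067442,  0.0175451 , -0.0651664 , -0.04115376,  0.05756931,
        0.0129812 ]), 'joint_torque': array([ 2.82479086e-04, -5.82724750e+01,  2.93055439e+01,  6.99741125e+00,
        6.92023285e-03, -1.56121405e-04]), 'tcp_pos': array([0.18822284, 0.6477174 , 0.2256195 ]), 'eef_rot': array([-1.79993393e+02, -9.44052598e-02, -1.06211245e+02]), 'contact_force': array([-0.81519266,  0.76910107,  0.00158707]), 'moment': array([0.0299844 , 0.03355566, 0.01497174]), 'gripper_width': 0.08767324795562033}
scene {'vertical_fov': 47.06239922790345, 'cx': 312.39490007134987, 'cy': 197.67153828774926, 'k1': -0.04459598911896732, 'view': array([[-7.65112997e-01,  6.43894252e-01, -1.51452212e-03,
         4.37725494e-01],
       [ 3.38675751e-01,  4.00431732e-01, -8.51441815e-01,
        -1.17821988e-01],
       [-5.47632028e-01, -6.51962130e-01, -5.24446892e-01,
         1.74389960e+00],
       [ 0.00000000e+00,  0.00000000e+00,  0.00
[... 185 characters left out ...]
29e-03, -9.99834820e-01, -1.67747694e-02,
         1.12153793e-03],
       [-9.98393436e-01,  7.92695605e-03, -5.61044669e-02,
         5.45848578e-01],
       [ 5.62281724e-02,  1.63553271e-02, -9.98283976e-01,
         1.33760739e+00],
       [ 0.00000000e+00,  0.00000000e+00,  0.00000000e+00,
         1.00000000e+00]])}
wrist {'vertical_fov': 62.74579185454376, 'cx': 320.7437196320694, 'cy': 196.58422502998837, 'k1': 0.0016281067975803711, 'view': array([[-0.27807926, -0.96055576,  0.00213665,  0.67325776],
       [-0.92047837,  0.26711145,  0.28525611, -0.03458636],
       [-0.27457512,  0.07735707, -0.95844895,  0.39114128],
       [ 0.        ,  0.        ,  0.        ,  1.        ]])}
```

View pics/scene0.png

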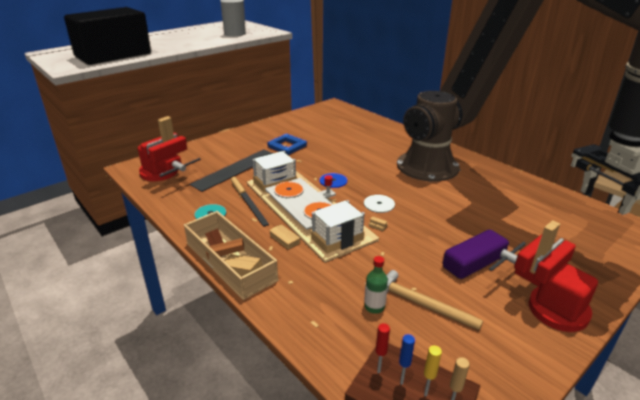

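View pics/top0.png

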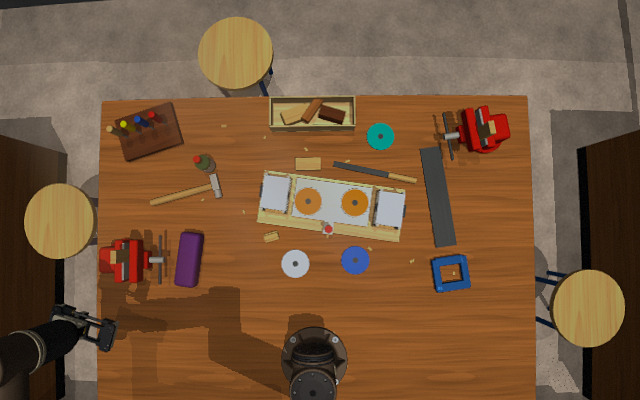

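View pics/wrist0.png

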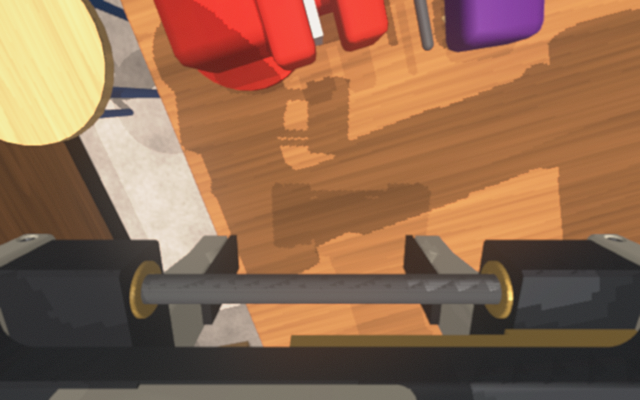

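```bash
cat > h.py <<'E'
import numpy as np,cv2
from plant import r
def ray(n,px,info=None):
    i=info or r.camera_info(n); f=200/np.tan(np.radians(i['vertical_fov']/2))
    d=(np.array(px,float)-[i['cx'],i['cy']])/f
    u=d.copy()
    for _ in range(20): u=d/(1+i['k1']*(u@u))
    V=np.array(i['view']); R=V[:3,:3]; c=-R.T@V[:3,3]
    return c,R.T@np.array([u[0],u[1],1.])
def plane(n,px,z,info=None):
    c,d=ray(n,px,info); return c+d*(z-c[2])/d[2]
def proj(n,P,info=None):
    i=info or r.camera_info(n); f=200/np.tan(np.radians(i['vertical_fov']/2))
    V=np.array(i['view']); q=V[:3,:3]@np.array(P)+V[:3,3]; u=q[:2]/q[2]
    return u*(1+i['k1']*(u@u))*f+[i['cx'],i['cy']]
E
python3 - <<'E'
from h import *
im=cv2.imread('pics/top0.png'); hsv=cv2.cvtColor(im,cv2.COLOR_BGR2HSV)
H,S,V=cv2.split(hsv)
roi=np.zeros(H.shape,bool); roi[165:245,250:410]=1
def blobs(m,z,amin):
    n,l,s,c=cv2.connectedComponentsWithStats((m&roi).astype(np.uint8))
    for k in range(1,n):
        if s[k,4]>amin: print(s[k],c[k].round(1),plane('top',c[k],z).round(4))
print('orange');blobs((H>5)&(H<16)&(S>200)&(V>130),.046,200)
print('red');blobs(((H<4)|(H>175))&(S>150),.098,8)
print('white')
m=(S<40)&(V>120)&roi
n,l,s,c=cv2.connectedComponentsWithStats(m.astype(np.uint8))
for k in range(1,n):
    if s[k,4]>200:
        cs,_=cv2.findContours((l==k).astype(np.uint8),0,2); print(s[k],c[k],cv2.minAreaRect(cs[0]))
cv2.imwrite('pics/topc.png',cv2.resize(im[160:250,245:415],None,fx=4.5,fy=4.5,interpolation=cv2.INTER_CUBIC))
s=cv2.imread('pics/scene0.png'); cv2.imwrite('pics/scc.png',cv2.resize(s[140:260,240:390],None,fx=5,fy=5,interpolation=cv2.INTER_CUBIC))
E
```

```text
orange
red
[325 226   7   7  39] [328.1 228.6] [ 0.4604 -0.0534  0.098 ]
white
[260 173  31  40 907] [274.78059537 192.5446527 ] ((275.2699890136719, 192.6099853515625), (27.577165603637695, 36.48671340942383), 8.13010311126709)
[ 291  178   82   49 1769] [332.07179197 202.24024873] ((331.09918212890625, 204.48599243164062), (76.81816864013672, 44.572147369384766), 7.907163143157959)
[375 189  30  40 899] [389.68298109 208.61846496] ((389.63079833984375, 208.45384216308594), (26.419397354125977, 36.71428298950195), 7.125016689300537)
```

View pics/topc.png

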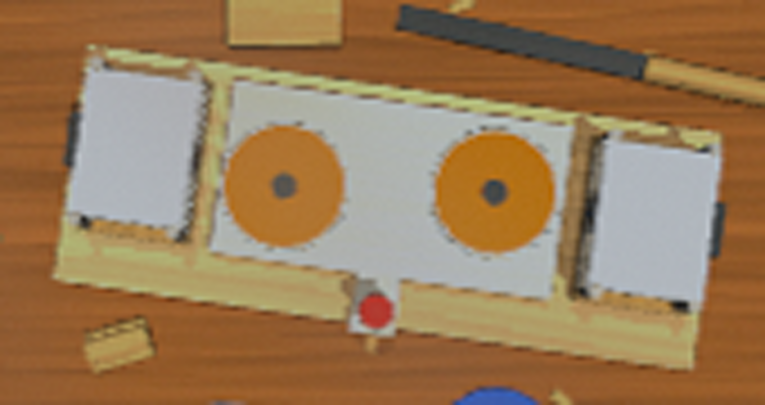

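View pics/scc.png

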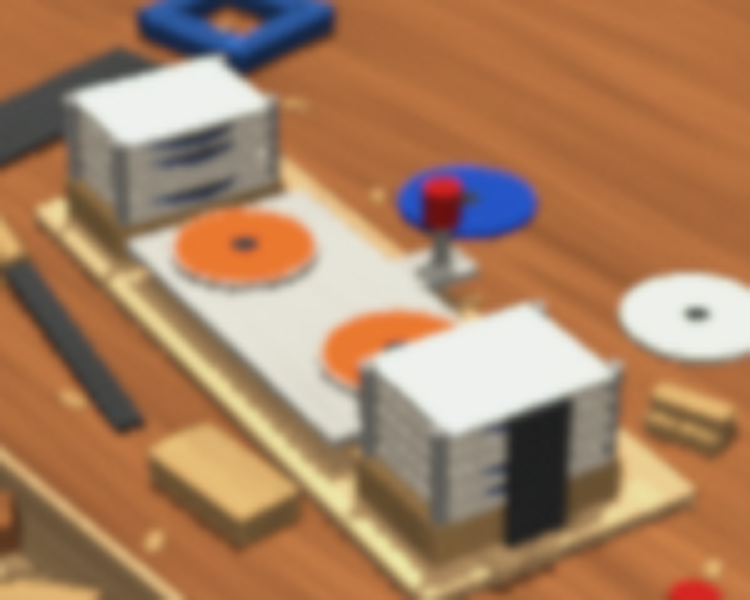

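```bash
python3 - <<'E'
from h import *
im=cv2.imread('pics/top0.png'); hsv=cv2.cvtColor(im,cv2.COLOR_BGR2HSV)
H,S,V=cv2.split(hsv)
print(hsv[201,300],hsv[203,350],hsv[215,310],hsv[230,270])
a=plane('top',(275.2,192.6),.101); b=plane('top',(389.65,208.5),.101)
print('racks',a,b,(a+b)/2,np.linalg.norm(a-b)); d=(a-b)[:2]; th=np.arctan2(d[1],d[0])-np.pi/2; print(np.degrees(th))
p=plane('top',(331.1,204.5),.04); print('plate',p)
o=(a+b)[:2]/2; ex=np.array([np.cos(th),np.sin(th)]);ey=np.array([-ex[1],ex[0]])
k=plane('top',(328.1,228.6),.098)[:2]
for nm,q in (('plate',p[:2]),('knob',k)): print(nm,(q-o)@ex,(q-o)@ey)
for px in ((308,201),(355,203)):
    # disc: circle around
    x,y=px; sub=(abs(H.astype(int)-hsv[y,x-8,0])<4)&(abs(S.astype(int)-hsv[y,x-8,1])<40)
    yy,xx=np.mgrid[:400,:640]; m=sub&((xx-x)**2+(yy-y)**2<19**2)
    cs,_=cv2.findContours(m.astype(np.uint8),0,2); c=max(cs,key=cv2.contourArea); e=cv2.minEnclosingCircle(c); M=cv2.moments(cv2.convexHull(c))
    cc=(M['m10']/M['m00'],M['m01']/M['m00']); q=plane('top',cc,.046)[:2]
    dk=(V<110)&(S<110)&((xx-x)**2+(yy-y)**2<36); dc=(xx[dk].mean(),yy[dk].mean())
    q2=plane('top',dc,.046)[:2]
    print(e,cc,q,((q-o)@ex,(q-o)@ey),dc,((q2-o)@ex,(q2-o)@ey))
E
```

```text
[ 16 185 176] [ 17 218 180] [ 43  11 158] [ 14 182 144]
racks [0.58128148 0.12153881 0.101     ] [ 0.52533515 -0.25773209  0.101     ] [ 0.55330832 -0.06809664  0.101     ] 0.3833750298728511
-8.39120023220217
plate [ 0.54353184 -0.06585091  0.04      ]
plate -0.009999539843068707 0.0007949946153194223
knob -0.09396367614196033 0.001005923047338872
((307.71832275390625, 200.92958068847656), 13.133209228515625) (307.6370731707317, 200.8530081300813) [0.55648492 0.01537934] (np.float64(-0.0090391480074765), np.float64(0.08304591755773173)) (np.float64(307.5), np.float64(200.77777777777777)) (np.float64(-0.008846211617038774), np.float64(0.0835525371767497))
((354.5765380859375, 202.22703552246094), 13.002692222595215) (354.52890650809377, 202.31053848695075) [ 0.55013436 -0.14670494] (np.float64(0.008331412020640219), np.float64(-0.07822995421472055)) (np.float64(354.4), np.float64(202.25)) (np.float64(0.008477679721828606), np.float64(-0.07776081425639184))
```

```bash
cat >> h.py <<'E'
from scipy.spatial.transform import Rotation as Ro
def plan(target,yaw,n,grip,st=None,rpy=None):
    """print rows moving to target (world m), tool down w/ yaw deg"""
    s=st or r.get_state(); p=np.array(s['tcp_pos']); R=Ro.from_euler('xyz',s['eef_rot'],degrees=True)
    Rt=Ro.from_euler('xyz',[180,0,yaw],degrees=True)
    rv=(R.inv()*Rt).as_rotvec()/n; dp=(np.array(target)-p)/n
    out=[]
    for k in range(n):
        d=R.inv().apply(dp)*1000
        row=[round(float(x),4) for x in rv]+[round(float(x),1) for x in d]+[grip]
        out.append(row); R=R*Ro.from_rotvec(rv)
    print(out,'speed mm/row',np.linalg.norm(dp)*1000,'deg/row',np.degrees(np.linalg.norm(rv)))
O=np.array([0.5533,-0.0681]); TH=np.radians(-8.4)
EX=np.array([np.cos(TH),np.sin(TH)]); EY=np.array([-EX[1],EX[0]])
def S(x,y,z): 
    q=O+x*EX+y*EY; return [q[0],q[1],z]
def toS(p): d=np.array(p[:2])-O; return np.array([d@EX,d@EY])
YAW=171.6
E
python3 - <<'E'
from h import *
plan([0.35,0.35,0.25],-160,10,1)
E
```

```text
[[-0.0001, -0.0001, 0.0939, 24.1, -23.8, -2.4, 1], [-0.0001, -0.0001, 0.0939, 21.7, -26.0, -2.4, 1], [-0.0001, -0.0001, 0.0939, 19.2, -27.9, -2.4, 1], [-0.0001, -0.0001, 0.0939, 16.5, -29.6, -2.4, 1], [-0.0001, -0.0001, 0.0939, 13.7, -31.0, -2.4, 1], [-0.0001, -0.0001, 0.0939, 10.7, -32.2, -2.4, 1], [-0.0001, -0.0001, 0.0939, 7.6, -33.0, -2.4, 1], [-0.0001, -0.0001, 0.0939, 4.5, -33.6, -2.4, 1], [-0.0001, -0.0001, 0.0939, 1.3, -33.9, -2.4, 1], [-0.0001, -0.0001, 0.0939, -1.8, -33.8, -2.4, 1]] speed mm/row 33.97983164648847 deg/row 5.379349189007521
```

Emit:
{"fn": "step_arm", "kwargs": {
  "deltas": [
    [0,0,0.094,24,-24,-2.4,1],
    [0,0,0.094,22,-26,-2.4,1],
    [0,0,0.094,19,-28,-2.4,1],
    [0,0,0.094,16.5,-29.5,-2.4,1],
    [0,0,0.094,13.5,-31,-2.4,1],
    [0,0,0.094,10.5,-32,-2.4,1],
    [0,0,0.094,7.5,-33,-2.4,1],
    [0,0,0.094,4.5,-33.5,-2.4,1],
    [0,0,0.094,1.3,-34,-2.4,1],
    [0,0,0.094,-2,-34,-2.4,1]
  ]
}}

```text
time_s: 1.15
tcp_pos: [0.3486, 0.3381, 0.2471]
eef_rot: [-179.6, -0.2, -161.9]
contact_force: [1.0, 0.7, 0.9]
gripper_width: 0.0879
```

```bash
python3 - <<'E'
from h import *
plan(S(-0.03,0,0.26),YAW,10,1)
E
```

```text
[[-0.0008, -0.0003, 0.0463, -4.1, -43.6, -1.0, 1], [-0.0008, -0.0003, 0.0463, -6.1, -43.4, -1.0, 1], [-0.0008, -0.0003, 0.0463, -8.1, -43.1, -1.1, 1], [-0.0008, -0.0003, 0.0463, -10.1, -42.6, -1.1, 1], [-0.0008, -0.0003, 0.0463, -12.1, -42.1, -1.1, 1], [-0.0008, -0.0003, 0.0463, -14.0, -41.5, -1.2, 1], [-0.0008, -0.0003, 0.0463, -15.9, -40.8, -1.2, 1], [-0.0008, -0.0003, 0.0463, -17.8, -40.0, -1.2, 1], [-0.0008, -0.0003, 0.0463, -19.6, -39.2, -1.2, 1], [-0.0008, -0.0003, 0.0463, -21.4, -38.2, -1.3, 1]] speed mm/row 43.84554233010029 deg/row 2.6533996302838196
```

Emit:
{"fn": "step_arm", "kwargs": {
  "deltas": [
    [0,0,0.046,-4,-43.5,-1,1],
    [0,0,0.046,-6,-43.5,-1,1],
    [0,0,0.046,-8,-43,-1,1],
    [0,0,0.046,-10,-42.5,-1,1],
    [0,0,0.046,-12,-42,-1,1],
    [0,0,0.046,-14,-41.5,-1,1],
    [0,0,0.046,-16,-41,-1,1],
    [0,0,0.046,-18,-40,-1,1],
    [0,0,0.046,-19.5,-39,-1,1],
    [0,0,0.046,-21.5,-38,-1,1]
  ]
}}

```text
time_s: 2.15
tcp_pos: [0.5227, -0.0812, 0.2613]
eef_rot: [-179.7, 0.1, 170.8]
contact_force: [0.8, 1.1, 0.3]
gripper_width: 0.0879
```

```bash
cat > snap.py <<'E'
from h import *
import sys,pickle
n=sys.argv[1]; cam=sys.argv[2] if len(sys.argv)>2 else 'wrist'
i=r.camera_info(cam); im=r.capture(cam); cv2.imwrite(f'pics/{n}.png',im[:,:,::-1]); pickle.dump(i,open(f'pics/{n}.pkl','wb'))
s=r.get_state(); print(s['time_s'],s['tcp_pos'].round(4),s['eef_rot'].round(2),toS(s['tcp_pos']).round(4),s['contact_force'].round(1),s['gripper_width'])
E
python3 snap.py w1
```

```text
2.2 [ 0.5244 -0.0859  0.261 ] [-1.7959e+02  9.0000e-02  1.7049e+02] [-0.026  -0.0218] [ 4.  -2.9  2.6] 0.08775418317674213
```

View pics/w1.png

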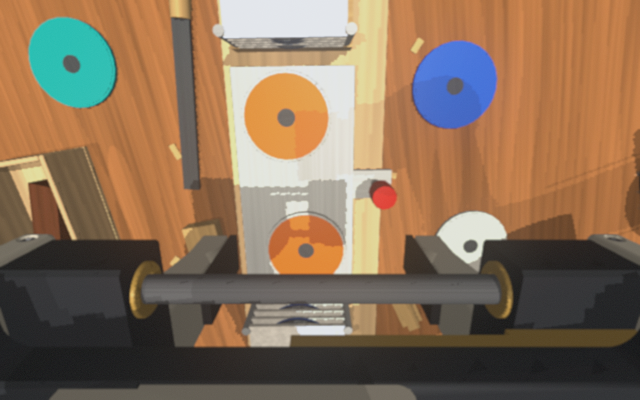

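```bash
python3 - <<'E'
from h import *
import pickle
i=pickle.load(open('pics/w1.pkl','rb')); im=cv2.imread('pics/w1.png')
hsv=cv2.cvtColor(im,cv2.COLOR_BGR2HSV); H,S_,V=cv2.split(hsv)
for nm,px,z in (('knob top',(384,190),.098),('discR',(286,117.5),.046),('discL',(306,250),.046),('plate NE',(355,67),.04),('plate NW',(231,67),.04),('postR',(350,31),.101),('postL',(219,31),.101)):
    print(nm,toS(plane('wrist',px,z,i)).round(4))
a=im[0:60,200:370]; b=im[290:345,230:365]
cv2.imwrite('pics/w1c.png',np.vstack([cv2.resize(a,(700,250),interpolation=2),cv2.resize(b,(700,285),interpolation=2)]))
E
```

```text
knob top [-0.0917 -0.0071]
discR [ 0.0102 -0.0775]
discL [-0.0078  0.0833]
plate NE [-0.066  -0.1292]
plate NW [ 0.0679 -0.131 ]
postR [-0.0553 -0.1533]
postL [ 0.0601 -0.1549]
```

View pics/w1c.png

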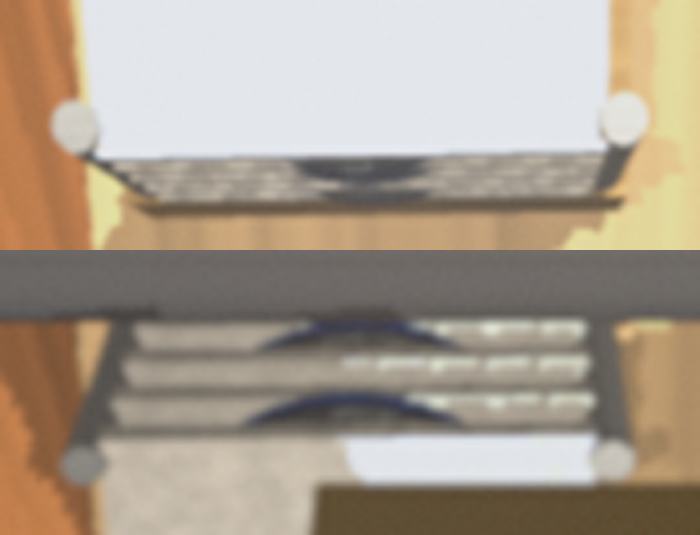

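```bash
python3 - <<'E'
from h import *
print(S(-.095,0,0))
plan(S(-.0945,0.000,.13),YAW,5,1)
E
```

```text
[np.float64(0.4593191283685161), np.float64(-0.05422211228657089), 0]
[[-0.0014, 0.0003, -0.0039, 13.8, 4.3, 26.2, 1], [-0.0014, 0.0003, -0.0039, 13.8, 4.3, 26.2, 1], [-0.0014, 0.0003, -0.0039, 13.8, 4.3, 26.2, 1], [-0.0014, 0.0003, -0.0039, 13.8, 4.3, 26.2, 1], [-0.0014, 0.0003, -0.0039, 13.7, 4.3, 26.2, 1]] speed mm/row 29.88898124689254 deg/row 0.2379120301192037
```

Emit:
{"fn": "step_arm", "kwargs": {
  "deltas": [
    [-0.001,0,-0.004,14,4.3,26,1],
    [-0.001,0,-0.004,14,4.3,26,1],
    [-0.001,0,-0.004,14,4.3,26,1],
    [-0.001,0,-0.004,14,4.3,26,1],
    [-0.001,0,-0.004,14,4.3,26,1],
    [0,0,0,0,0,0,1],
    [0,0,0,0,0,0,1]
  ]
}}

```text
time_s: 2.9
tcp_pos: [0.4572, -0.0583, 0.1259]
eef_rot: [-179.8, 0.1, 171.1]
contact_force: [0.2, 0.1, 0.0]
gripper_width: 0.0875
```

```bash
python3 snap.py w2; python3 - <<'E'
from h import *
plan(S(-.0945,0.000,.065),YAW,5,1)
E
```

```text
2.95 [ 0.4571 -0.0583  0.1259] [-1.7983e+02  4.0000e-02  1.7108e+02] [-0.0966 -0.0044] [-0.3 -0.3  0.2] 0.08759185606949038
[[-0.0006, 0.0002, -0.0018, -0.4, 0.9, 12.2, 1], [-0.0006, 0.0002, -0.0018, -0.4, 0.9, 12.2, 1], [-0.0006, 0.0002, -0.0018, -0.4, 0.9, 12.2, 1], [-0.0006, 0.0002, -0.0018, -0.4, 0.9, 12.2, 1], [-0.0006, 0.0002, -0.0018, -0.4, 0.9, 12.2, 1]] speed mm/row 12.213253121208407 deg/row 0.10913546071023143
```

View pics/w2.png

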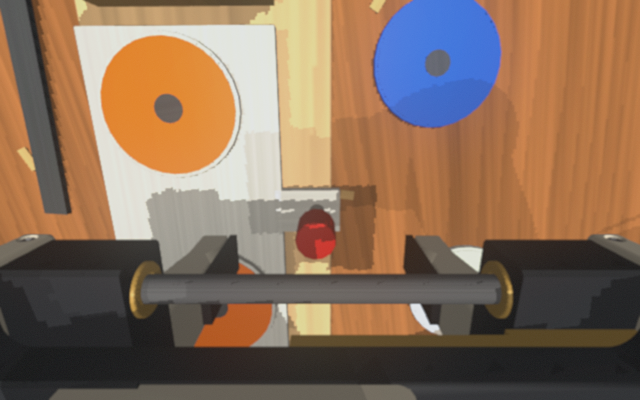

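```bash
python3 - <<'E'
from h import *
import pickle
i=pickle.load(open('pics/w2.pkl','rb')); im=cv2.imread('pics/w2.png')
H,S_,V=cv2.split(cv2.cvtColor(im,cv2.COLOR_BGR2HSV))
m=((H<6)|(H>174))&(S_>150)&(V>90); m[:, :280]=0; m[:,360:]=0
ys,xs=np.nonzero(m); print(xs.min(),xs.max(),ys.min(),ys.max())
m2=m&(V>150); ys,xs=np.nonzero(m2); print(xs.min(),xs.max(),ys.min(),ys.max(),xs.mean(),ys.mean())
for p in ((316,238),(316,242)): print(toS(plane('wrist',p,.098,i)))
c=im[200:270,270:370];cv2.imwrite('pics/w2c.png',cv2.resize(c,None,fx=6,fy=6))
for y in range(-12,1,4): print(y,proj('wrist',S(-.095,y/1000,.098),i))
E
```

```text
296 335 220 258
305 335 223 258 321.7041564792176 242.62102689486554
[-0.09331783 -0.00102558]
[-0.09328736  0.00163761]
-12 [318.58000093 221.18076015]
-8 [318.6408084  227.36566679]
-4 [318.70092783 233.48086903]
0 [318.76037102 239.52755907]
```

View pics/w2c.png

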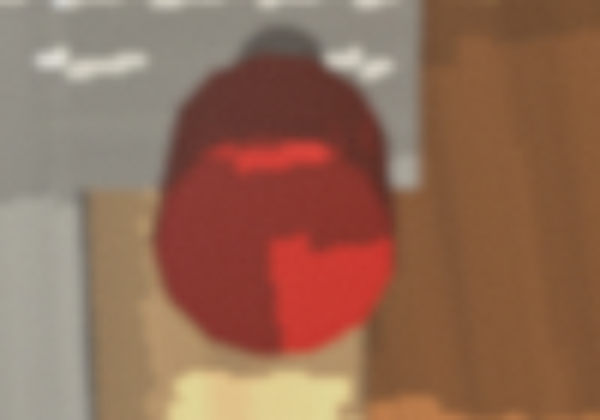

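Emit:
{"fn": "step_arm", "kwargs": {
  "deltas": [
    [0,0,-0.004,-1.5,1.5,12,1],
    [0,0,-0.004,-1,1.5,12,1],
    [0,0,-0.002,-0.5,1,12,1],
    [0,0,0,0,0.5,12,1],
    [0,0,0,0,0,12,1],
    [0,0,0,0,0,0.8,1],
    [0,0,0,0,0,0,1]
  ]
}}

```text
time_s: 3.65
tcp_pos: [0.4698, -0.0535, 0.0657]
eef_rot: [180.0, 0.7, 171.7]
contact_force: [-0.4, 0.6, 0.7]
gripper_width: 0.0876
```

```bash
python3 - <<'E'
from h import *
s=r.get_state(); print(toS(s['tcp_pos']),s['tcp_pos'],s['eef_rot'],s['contact_force'])
E
```

```text
[-0.08476407  0.00220023] [ 0.46976666 -0.05354078  0.06571587] [179.95299431   0.68044679 171.70047547] [-0.42553947  0.62625863  0.69267948]
```

Emit:
{"fn": "step_arm", "kwargs": {
  "deltas": [
    [0,-0.006,0,5,-1,0,1],
    [0,-0.006,0,3,-1,0,1],
    [0,0,0,0,0,0,1],
    [0,0,0,0,0,0,1]
  ]
}}

```text
time_s: 4.05
tcp_pos: [0.4622, -0.0543, 0.0674]
eef_rot: [179.9, 1.6, 171.7]
contact_force: [-0.3, -0.2, -0.1]
gripper_width: 0.0878
```

```bash
python3 - <<'E'
from h import *
s=r.get_state(); print(toS(s['tcp_pos']),s['tcp_pos'],s['eef_rot'],s['contact_force'])
E
```

```text
[-0.09212899  0.00036977] [ 0.46221335 -0.05427571  0.06735325] [179.87937048   1.61001355 171.69561607] [-0.30047942 -0.21918663 -0.14621584]
```

Emit:
{"fn": "step_arm", "kwargs": {
  "deltas": [
    [0,0.014,0,0.5,0,1,1],
    [0,0.014,0,0.5,0,1,1],
    [0,0,0,0,0,0,1]
  ]
}}

```text
time_s: 4.35
tcp_pos: [0.4617, -0.0538, 0.066]
eef_rot: [179.8, -0.0, 171.7]
contact_force: [-0.6, 1.3, -0.6]
gripper_width: 0.0879
```

```bash
python3 - <<'E'
from h import *
s=r.get_state(); print(toS(s['tcp_pos']),s['tcp_pos'],s['eef_rot'],s['contact_force'])
E
```

```text
[-0.09265647  0.00075739] [ 0.46174816 -0.05381519  0.06600079] [ 1.79835691e+02 -4.53373058e-02  1.71740685e+02] [-0.57236365  1.2702521  -0.58608424]
```

Good; close on the knob.

Emit:
{"fn": "step_arm", "kwargs": {
  "deltas": [
    [0,0,0,0,0,0,-1],
    [0,0,0,0,0,0,-1],
    [0,0,0,0,0,0,-1],
    [0,0,0,0,0,0,-1],
    [0,0,0,0,0,0,-1],
    [0,0,0,0,0,0,-1],
    [0,0,0,0,0,0,-1],
    [0,0,0,0,0,0,-1]
  ],
  "squeeze": 50
}}

```text
time_s: 5.15
tcp_pos: [0.4618, -0.0539, 0.0656]
eef_rot: [179.9, -0.1, 171.7]
contact_force: [-0.5, -0.1, 0.2]
gripper_width: 0.0293
```

Emit:
{"fn": "step_arm", "kwargs": {
  "deltas": [
    [0,0,0,0,0,0,-1],
    [0,0,0,0,0,0,-1],
    [0,0,0,0,0,-2,-1],
    [0,0,0,0,0,-2,-1]
  ]
}}

```text
time_s: 5.55
tcp_pos: [0.4615, -0.0539, 0.0681]
eef_rot: [179.8, -0.1, 171.7]
contact_force: [6.3, -1.9, -15.7]
gripper_width: 0.025
```

Emit:
{"fn": "step_arm", "kwargs": {
  "deltas": [
    [0,0,0,0,0,-5,-1],
    [0,0,0,0,0,-5,-1],
    [0,0,0,0,0,-5,-1],
    [0,0,0,0,0,-2,-1],
    [0,0,0,0,0,0,-1]
  ]
}}

```text
time_s: 6.05
tcp_pos: [0.4614, -0.0539, 0.0816]
eef_rot: [179.8, -0.2, 171.6]
contact_force: [-1.3, 1.4, 2.5]
gripper_width: 0.0249
```

Emit:
{"fn": "step_arm", "kwargs": {
  "deltas": [
    [0,0,0,0,0,-2.5,-1],
    [0,0,0,0,0,-2.5,-1],
    [0,0,0,0,0,0,-1],
    [0,0,0,0,0,0,-1]
  ]
}}

```text
time_s: 6.45
tcp_pos: [0.4614, -0.0539, 0.0856]
eef_rot: [179.8, -0.3, 171.6]
contact_force: [2.6, -1.0, -7.2]
gripper_width: 0.0254
```

```bash
python3 snap.py s1 scene; python3 - <<'E'
from h import *
s=cv2.imread('pics/s1.png'); cv2.imwrite('pics/s1c.png',cv2.resize(s[140:260,240:390],None,fx=5,fy=5,interpolation=cv2.INTER_CUBIC))
E
```

```text
6.5 [ 0.4614 -0.0539  0.0856] [179.83  -0.26 171.57] [-0.093   0.0006] [ 1.7 -0.8 -6.8] 0.024862017781320262
```

View pics/s1c.png

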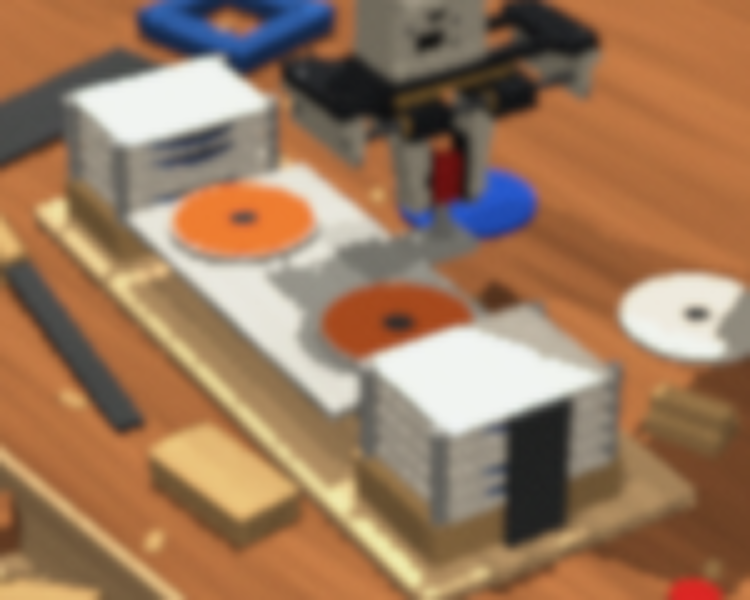

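```bash
python3 - <<'E'
from h import *
def cen(f):
    im=cv2.imread(f); H,S_,V=cv2.split(cv2.cvtColor(im,cv2.COLOR_BGR2HSV))
    m=(H>4)&(H<18)&(S_>200)&(V>225); 
    yy,xx=np.mgrid[:400,:640]; m&=(xx>272)&(xx<306)&(yy>172)&(yy<200)
    c=max(cv2.findContours(m.astype(np.uint8),0,2)[0],key=cv2.contourArea); return cv2.fitEllipse(cv2.convexHull(c))
for f in('pics/scene0.png','pics/s1.png'):
    e=cen(f); print(e)
for z in (.046,.066,.0665): print(z,proj('scene',S(.009,-.0778,z)))
E
```

```text
((288.2897033691406, 188.75181579589844), (9.943830490112305, 22.856670379638672), 88.92936706542969)
((288.1265869140625, 183.37075805664062), (9.256135940551758, 22.136274337768555), 88.64152526855469)
0.046 [288.71369627 188.85816588]
0.066 [288.53983542 183.59432424]
0.0665 [288.53546153 183.4617926 ]
```

Emit:
{"fn": "step_arm", "kwargs": {
  "deltas": [
    [0,0,0,0,0,0,1],
    [0,0,0,0,0,0,1],
    [0,0,0,0,0,0,1],
    [0,0,0,0,0,0,1],
    [0,0,0,0,0,0,1]
  ]
}}

```text
time_s: 7.0
tcp_pos: [0.4616, -0.0539, 0.087]
eef_rot: [179.8, -0.2, 171.6]
contact_force: [-0.2, 0.6, -0.5]
gripper_width: 0.0593
```

```bash
python3 - <<'E'
from h import *
s=r.get_state(); print(toS(s['tcp_pos']),s['tcp_pos'],s['eef_rot'],s['contact_force'])
E
```

```text
[-0.09274871  0.00061229] [ 0.46163571 -0.05394526  0.08700803] [179.82765393  -0.19941557 171.59856314] [-0.24963064  0.60672516 -0.47030585]
```

Emit:
{"fn": "step_arm", "kwargs": {
  "deltas": [
    [0,0,0,0,0,-25,1],
    [0,0,0,0,0,-25,1],
    [0,0,0,0,0,-25,0.14],
    [0,0,0,-30,0,0,0.14],
    [0,0,0,-30,-2,0,0.14],
    [0,0,0,-30,-2,0,0.14],
    [0,0,0,-12,0,0,0.14],
    [0,0,0,0,0,0,0.14]
  ]
}}

```text
time_s: 7.8
tcp_pos: [0.5649, -0.074, 0.1658]
eef_rot: [179.8, -0.1, 171.6]
contact_force: [0.2, -0.6, 0.6]
gripper_width: 0.0504
```

```bash
python3 snap.py w3; python3 - <<'E'
from h import *
plan(S(.009,-.004,.072),YAW,5,.14)
E
```

```text
7.85 [ 0.564  -0.0739  0.1657] [ 1.7981e+02 -1.5000e-01  1.7165e+02] [ 0.0114 -0.0042] [0.3 0.1 0.1] 0.04996901549083688
[[0.0006, -0.0005, 0.0002, 0.4, -0.0, 18.7, 0.14], [0.0006, -0.0005, 0.0002, 0.4, -0.0, 18.7, 0.14], [0.0006, -0.0005, 0.0002, 0.5, -0.0, 18.7, 0.14], [0.0006, -0.0005, 0.0002, 0.5, 0.0, 18.7, 0.14], [0.0006, -0.0005, 0.0002, 0.5, 0.0, 18.7, 0.14]] speed mm/row 18.754317588877992 deg/row 0.049289702431353916
```

View pics/w3.png

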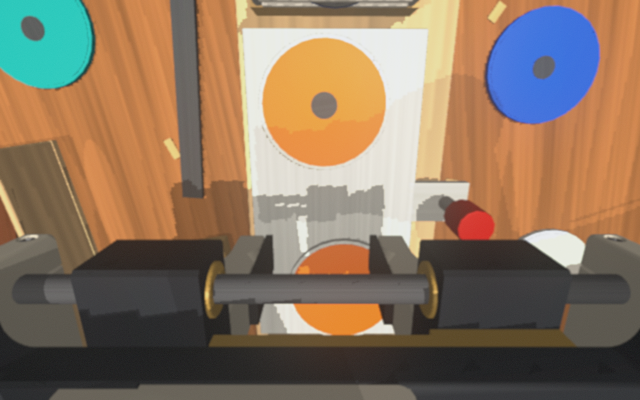

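```bash
python3 - <<'E'
from h import *
import pickle
i=pickle.load(open('pics/w3.pkl','rb'))
for nm,px,z in (('discR',(324,102.5),.0662),('pl L',(244,31),.0602),('pl R',(427.5,30),.0602)): print(nm,toS(plane('wrist',px,z,i)))
E
```

```text
discR [ 0.01006257 -0.07945333]
pl L [ 0.06831662 -0.12913944]
pl R [-0.06487662 -0.13006686]
```

Emit:
{"fn": "step_arm", "kwargs": {
  "deltas": [
    [0,0,0,0.5,0,19,0.14],
    [0,0,0,0.5,0,19,0.14],
    [0,0,0,0,0,19,0.14],
    [0,0,0,0,0,19,0.14],
    [0,0,0,0,0,17,0.14],
    [0,0,0,0,0,0,0.14],
    [0,0,0,0,0,0,0.14]
  ]
}}

```text
time_s: 8.55
tcp_pos: [0.5561, -0.0723, 0.0716]
eef_rot: [179.8, -0.2, 171.7]
contact_force: [-0.4, -0.1, 0.0]
gripper_width: 0.0499
```

```bash
cat > st.py <<'E'
from h import *
s=r.get_state(); print(s['time_s'],toS(s['tcp_pos']).round(4),s['tcp_pos'].round(4),s['eef_rot'].round(2),s['contact_force'].round(1),s['moment'].round(2),s['gripper_width'])
E
python3 st.py
```

```text
8.55 [ 0.0034 -0.0037] [ 0.5561 -0.0723  0.0716] [179.78  -0.21 171.67] [-0.4 -0.1  0. ] [ 0.1  -0.06  0.03] 0.049948263048306456
```

Emit:
{"fn": "step_arm", "kwargs": {
  "deltas": [
    [0.002,-0.002,0,-4,0,4,0.14],
    [0.002,-0.002,0,-2,0,4,0.14],
    [0,0,0,0,0,0,0.14],
    [0,0,0,0,0,0,0.14]
  ]
}}

```text
time_s: 8.95
tcp_pos: [0.5637, -0.0728, 0.066]
eef_rot: [180.0, 0.3, 171.7]
contact_force: [0.2, 1.1, -0.6]
gripper_width: 0.0498
```

```bash
python3 st.py
```

```text
8.95 [ 0.011  -0.0031] [ 0.5637 -0.0728  0.066 ] [179.95   0.29 171.71] [ 0.2  1.1 -0.6] [ 0.11 -0.06 -0.  ] 0.049823988060613875
```

Emit:
{"fn": "step_arm", "kwargs": {
  "deltas": [
    [0,0.003,0,0.5,0,2.2,0.14],
    [0,0.001,0,0,0,1.2,0.14],
    [0,0,0,0,0,0,0.14],
    [0,0,0,0,0,0,0.14]
  ]
}}

```text
time_s: 9.35
tcp_pos: [0.5635, -0.0728, 0.0628]
eef_rot: [179.9, 0.1, 171.7]
contact_force: [0.5, 0.5, 0.1]
gripper_width: 0.0496
```

```bash
python3 st.py
```

```text
9.35 [ 0.0107 -0.0031] [ 0.5635 -0.0728  0.0628] [1.7994e+02 7.0000e-02 1.7170e+02] [0.5 0.5 0.1] [ 0.09 -0.11  0.03] 0.0496100113906938
```

Emit:
{"fn": "step_arm", "kwargs": {
  "deltas": [
    [0,0,0,0,-8,0,0.14],
    [0,0,0,0,-8,0,0.14],
    [0,0,0,0.5,-6,0,0.14],
    [0,0,0,1.5,-4,0,0.14],
    [0,0,0,1.5,-4,0,0.14],
    [0,0,0,1.5,-4,0,0.14],
    [0,0,0,1.5,-4,0,0.14],
    [0,0,0,0,0,0,0.14]
  ]
}}

```text
time_s: 10.15
tcp_pos: [0.5505, -0.113, 0.0629]
eef_rot: [179.9, 0.1, 171.7]
contact_force: [0.6, -0.2, 0.7]
gripper_width: 0.0498
```

```bash
python3 st.py; python3 snap.py w4
```

```text
10.15 [ 0.0038 -0.0449] [ 0.5505 -0.113   0.0629] [1.7992e+02 1.0000e-01 1.7166e+02] [ 0.6 -0.2  0.7] [ 0.13 -0.11 -0.02] 0.04978143092656138
10.2 [ 0.5506 -0.1129  0.0629] [1.7992e+02 1.1000e-01 1.7166e+02] [ 0.0039 -0.0447] [-0.4 -0.7  0.3] 0.04953014848394854
```

View pics/w4.png

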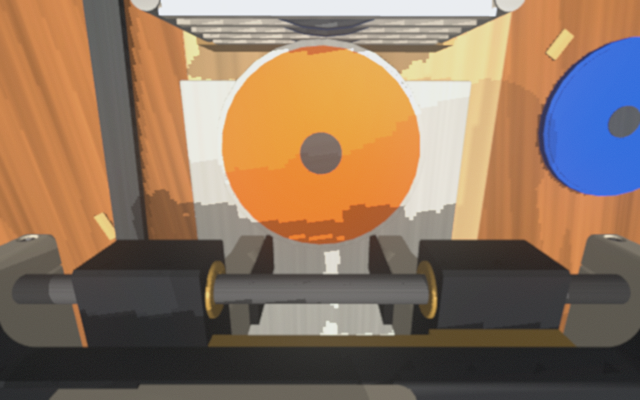

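```bash
python3 - <<'E'
from h import *
import pickle
i=pickle.load(open('pics/w4.pkl','rb'))
for nm,px,z in (('disc',(321,153),.0662),('post',(145,4),.101),('post',(509,4),.101),('shelf',(165,15),.101),('shelf',(490,14),.101)): print(nm,toS(plane('wrist',px,z,i)))
E
```

```text
disc [ 0.00392764 -0.09866651]
post [ 0.06081509 -0.15239165]
post [-0.05655904 -0.1525503 ]
shelf [ 0.05478226 -0.14922774]
shelf [-0.05088815 -0.149669  ]
```

Emit:
{"fn": "step_arm", "kwargs": {
  "deltas": [
    [0,0,0,1,-5,0,0.14],
    [0,0,0,1,-5,0,0.14],
    [0,0,0,0,-5,0,0.14],
    [0,0,0,0,-5,0,0.14],
    [0,0,0,0,-5,0,0.14],
    [0,0,0,0,0,0,0.14]
  ]
}}

```text
time_s: 10.8
tcp_pos: [0.5447, -0.1391, 0.0629]
eef_rot: [179.9, 0.1, 171.7]
contact_force: [0.4, 0.0, -0.6]
gripper_width: 0.0502
```

```bash
python3 st.py
```

```text
10.8 [ 0.0018 -0.0715] [ 0.5447 -0.1391  0.0629] [1.7991e+02 1.1000e-01 1.7170e+02] [ 0.4  0.  -0.6] [ 0.14 -0.12  0.02] 0.05024857071414086
```

Emit:
{"fn": "step_arm", "kwargs": {
  "deltas": [
    [0,0,0,0,-5,0,0.14],
    [0,0,0,0,-5,0,0.14],
    [0,0,0,0,-5,0,0.14],
    [0,0,0,0,-5,0,0.14],
    [0,0,0,0,-5,0,0.14],
    [0,0,0,0,-5,0,0.14],
    [0,0,0,0,-5,0,0.14],
    [0,0,0,0,-5,0,0.14],
    [0,0,0,0,0,0,0.14]
  ]
}}

```text
time_s: 11.7
tcp_pos: [0.5383, -0.1824, 0.0628]
eef_rot: [179.9, 0.1, 171.7]
contact_force: [0.6, 0.0, 0.3]
gripper_width: 0.0497
```

```bash
python3 st.py; python3 snap.py w5
```

```text
11.7 [ 0.0019 -0.1153] [ 0.5383 -0.1824  0.0628] [1.7992e+02 1.0000e-01 1.7168e+02] [0.6 0.  0.3] [ 0.12 -0.14  0.02] 0.04973830010188313
11.75 [ 0.5384 -0.1823  0.0628] [1.7992e+02 1.0000e-01 1.7168e+02] [ 0.0019 -0.1151] [ 0.2 -0.3  0.8] 0.05005347078732399
```

View pics/w5.png

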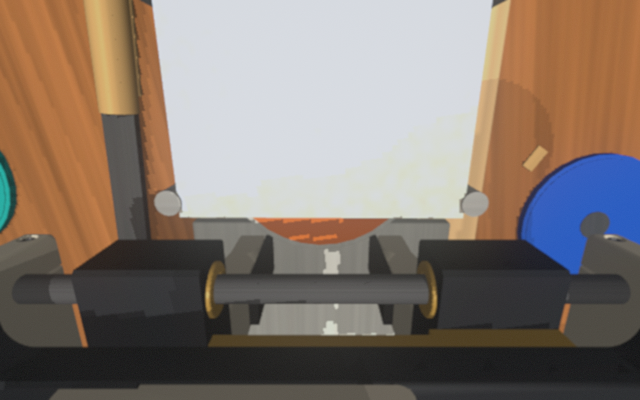

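Emit:
{"fn": "step_arm", "kwargs": {
  "deltas": [
    [0,0,0,0,-5,0,0.14],
    [0,0,0,0,-5,0,0.14],
    [0,0,0,0,-4,0,0.14],
    [0,0,0,0,-2,0,0.14],
    [0,0,0,0,-1,0,0.14],
    [0,0,0,0,0,0,0.14]
  ]
}}

```text
time_s: 12.35
tcp_pos: [0.5358, -0.2003, 0.0627]
eef_rot: [179.9, 0.1, 171.7]
contact_force: [0.2, 0.5, 0.5]
gripper_width: 0.0499
```

```bash
python3 st.py
```

```text
12.35 [ 0.002  -0.1333] [ 0.5358 -0.2003  0.0627] [1.7991e+02 1.0000e-01 1.7170e+02] [0.2 0.5 0.5] [ 0.41 -0.09 -0.  ] 0.04986912614160717
```

Emit:
{"fn": "step_arm", "kwargs": {
  "deltas": [
    [0,0,0,0,-1,0,0.14],
    [0,0,0,0,-1,0,0.14]
  ]
}}

```text
time_s: 12.55
tcp_pos: [0.5356, -0.2019, 0.0627]
eef_rot: [179.9, 0.1, 171.7]
contact_force: [0.5, 4.0, 0.6]
gripper_width: 0.0497
```

Emit:
{"fn": "step_arm", "kwargs": {
  "deltas": [
    [0,0,0,0,-1,0,0.14],
    [0,0,0,0,-1,0,0.14]
  ]
}}

```text
time_s: 12.75
tcp_pos: [0.5357, -0.2023, 0.0626]
eef_rot: [179.8, 0.2, 171.7]
contact_force: [0.2, 8.2, 1.8]
gripper_width: 0.0496
```

```bash
python3 st.py
```

```text
12.75 [ 0.0022 -0.1353] [ 0.5357 -0.2023  0.0626] [1.7976e+02 1.5000e-01 1.7169e+02] [0.2 8.2 1.8] [ 3.1  -0.19 -0.04] 0.049647814501443066
```

Emit:
{"fn": "step_arm", "kwargs": {
  "deltas": [
    [0,0,0,0,-1.2,0,0.14],
    [0,0,0,0,-1.2,0,0.14]
  ]
}}

```text
time_s: 12.95
tcp_pos: [0.5358, -0.2024, 0.0626]
eef_rot: [179.6, 0.2, 171.7]
contact_force: [1.4, 9.1, 1.9]
gripper_width: 0.0501
```

```bash
python3 st.py; python3 snap.py w6
```

```text
12.95 [ 0.0023 -0.1354] [ 0.5358 -0.2024  0.0626] [179.6    0.18 171.69] [1.4 9.1 1.9] [ 3.41 -0.06 -0.02] 0.05008817571008616
13.0 [ 0.5358 -0.2024  0.0626] [179.6    0.19 171.69] [ 0.0023 -0.1354] [0.4 9.3 2.9] 0.05000110759717754
```

View pics/w6.png

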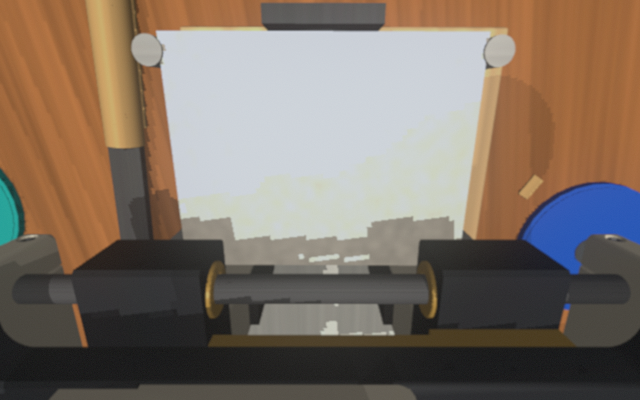

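Emit:
{"fn": "step_arm", "kwargs": {
  "deltas": [
    [0,0,0,0,8,0,0.14],
    [0.003,0,0,0,20,0,0.14],
    [0.003,0,0,0,20,-20,0.14],
    [0,0,0,0,30,-30,0.14],
    [0,0,0,0,30,-25,1],
    [0,0,0,0,20,-10,1],
    [0,0,0,0,0,0,1]
  ]
}}

```text
time_s: 13.7
tcp_pos: [0.5539, -0.0711, 0.1502]
eef_rot: [-179.9, 0.0, 171.6]
contact_force: [-0.7, -0.0, -0.4]
gripper_width: 0.0684
```

```bash
python3 snap.py w7
```

```text
13.75 [ 0.5535 -0.0719  0.1495] [-1.7989e+02 -1.0000e-02  1.7160e+02] [ 0.0007 -0.0037] [ 0.4 -0.2  0.2] 0.07247629068062889
```

View pics/w7.png

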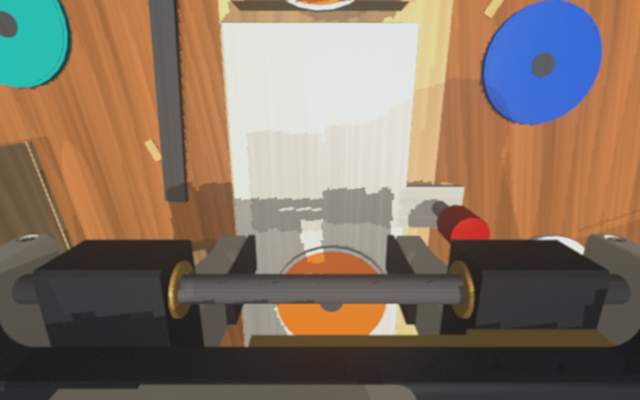

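```bash
python3 - <<'E'
from h import *
import pickle
i=pickle.load(open('pics/w7.pkl','rb'))
for nm,px,z in (('edge top',(320,7.5),.065),('pl edge',(320,23.5),.0602),('cornL',(222,23.5),.0602),('cornR',(417,23.5),.0602),('knob',(470,231),.118)): print(nm,toS(plane('wrist',px,z,i)))
plan(S(-.0935,0,.13),YAW,4,1)
E
```

```text
edge top [ 0.00207619 -0.1389752 ]
pl edge [ 0.00208856 -0.13043292]
cornL [ 0.06880462 -0.1303462 ]
cornR [-0.06388422 -0.13048836]
knob [-0.09153108 -0.00256066]
[[-0.0005, -0.0, 0.0, 23.6, 0.9, 4.9, 1], [-0.0005, -0.0, 0.0, 23.6, 0.9, 4.9, 1], [-0.0005, -0.0, 0.0, 23.6, 0.9, 4.9, 1], [-0.0005, -0.0, 0.0, 23.6, 0.9, 4.9, 1]] speed mm/row 24.074319639341166 deg/row 0.028419236432243408
```

Emit:
{"fn": "step_arm", "kwargs": {
  "deltas": [
    [0,0,0,25,1,0,1],
    [0,0,0,25,1,0,1],
    [0,0,0,25,1,0,1],
    [0,0,0,18,0.5,0,1],
    [0,0,0,0,0,0,1],
    [0,0,0,0,0,0,1]
  ]
}}

```text
time_s: 14.35
tcp_pos: [0.4555, -0.0584, 0.145]
eef_rot: [-179.7, -0.4, 171.5]
contact_force: [0.4, 0.1, -0.1]
gripper_width: 0.0875
```

```bash
python3 st.py
```

```text
14.35 [-0.0982 -0.0047] [ 0.4555 -0.0584  0.145 ] [-179.66   -0.39  171.45] [ 0.4  0.1 -0.1] [ 0.16 -0.15  0.  ] 0.08748866258682605
```

Emit:
{"fn": "step_arm", "kwargs": {
  "deltas": [
    [-0.003,-0.003,-0.002,-1,2,15,1],
    [-0.003,-0.003,0,0,2,15,1],
    [0,0,0,0,1,15,1],
    [0,0,0,0,0,8,1],
    [0,0,0,0,0,0,1],
    [0,0,0,0,0,0,1]
  ]
}}

```text
time_s: 14.95
tcp_pos: [0.4597, -0.0561, 0.0891]
eef_rot: [-179.9, -0.1, 171.4]
contact_force: [-0.5, 0.9, 0.8]
gripper_width: 0.0876
```

```bash
python3 st.py; python3 - <<'E'
from h import *
plan(S(-.093,0.0005,.0865),YAW,3,1)
E
```

```text
14.95 [-0.0943 -0.0018] [ 0.4597 -0.0561  0.0891] [-1.7990e+02 -8.0000e-02  1.7142e+02] [-0.5  0.9  0.8] [ 0.15 -0.09  0.05] 0.08759806536482241
[[-0.0006, -0.0005, -0.001, -0.4, 0.8, 0.9, 1], [-0.0006, -0.0005, -0.001, -0.4, 0.8, 0.9, 1], [-0.0006, -0.0005, -0.001, -0.4, 0.8, 0.9, 1]] speed mm/row 1.2407180618794622 deg/row 0.07325279653482397
```

Emit:
{"fn": "step_arm", "kwargs": {
  "deltas": [
    [0,0,-0.002,-1,1.5,2,0.2],
    [0,0,0,0,0.7,0.6,0],
    [0,0,0,0,0,0,-1],
    [0,0,0,0,0,0,-1],
    [0,0,0,0,0,0,-1],
    [0,0,0,0,0,0,-1],
    [0,0,0,0,0,0,-1],
    [0,0,0,0,0,0,-1],
    [0,0,0,0,0,0,-1],
    [0,0,0,0,0,0,-1]
  ]
}}

```text
time_s: 15.95
tcp_pos: [0.4615, -0.0535, 0.0881]
eef_rot: [-180.0, 0.0, 171.5]
contact_force: [1.3, -0.8, -0.4]
gripper_width: 0.0253
```

```bash
python3 st.py
```

```text
15.95 [-0.0929  0.001 ] [ 0.4615 -0.0535  0.0881] [-1.7998e+02  1.0000e-02  1.7152e+02] [ 1.3 -0.8 -0.4] [-0.14 -0.5  -0.06] 0.025266933749697715
```

Emit:
{"fn": "step_arm", "kwargs": {
  "deltas": [
    [0,0,0,0,0,-3,-1],
    [0,0,0,0,0,-4,-1],
    [0,0,0,0,0,-4,-1],
    [0,0,0,0,0,-3,-1],
    [0,0,0,0,0,0,-1]
  ]
}}

```text
time_s: 16.45
tcp_pos: [0.4615, -0.0536, 0.0992]
eef_rot: [-180.0, -0.1, 171.4]
contact_force: [-2.8, 1.2, 4.9]
gripper_width: 0.0249
```

Emit:
{"fn": "step_arm", "kwargs": {
  "deltas": [
    [0,0,0,0,0,-2.5,-1],
    [0,0,0,0,0,-2,-1],
    [0,0,0,0,0,0,-1],
    [0,0,0,0,0,0,-1]
  ]
}}

```text
time_s: 16.85
tcp_pos: [0.4615, -0.0536, 0.103]
eef_rot: [-180.0, -0.1, 171.4]
contact_force: [1.9, 0.1, -9.8]
gripper_width: 0.025
```

```bash
python3 st.py;python3 snap.py s2 scene;  python3 - <<'E'
from h import *
s=cv2.imread('pics/s2.png'); cv2.imwrite('pics/s2c.png',cv2.resize(s[140:260,240:390],None,fx=5,fy=5,interpolation=cv2.INTER_CUBIC))
E
```

```text
16.85 [-0.0929  0.001 ] [ 0.4615 -0.0536  0.103 ] [-1.7999e+02 -1.0000e-01  1.7141e+02] [ 1.9  0.1 -9.8] [-0.13 -1.3  -0.07] 0.024980025368356855
16.9 [ 0.4615 -0.0536  0.103 ] [-1.7999e+02 -1.0000e-01  1.7141e+02] [-0.0929  0.001 ] [ 3.5 -0.5 -7.8] 0.02477888307580735
```

View pics/s2c.png

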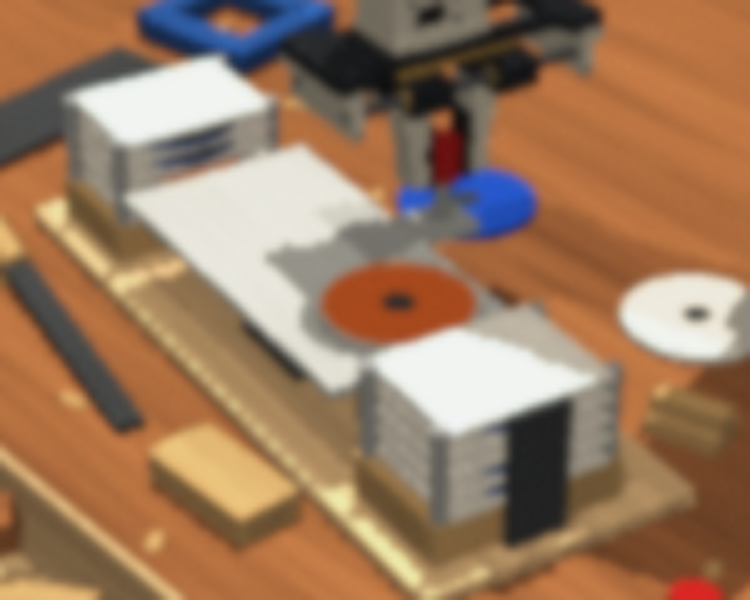

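```bash
python3 - <<'E'
from h import *
def spot(f,y0):
    im=cv2.imread(f)[:,:,:].astype(int); V=im.max(2); yy,xx=np.mgrid[:400,:640]
    w=(xx>314)&(xx<325)&(abs(yy-y0)<4); wt=np.clip(100-im[:,:,2],0,None)*w  # red low on spot
    return (xx*wt).sum()/wt.sum(),(yy*wt).sum()/wt.sum()
a=spot('pics/s1.png',204.5); b=spot('pics/s2.png',200.2); print(a,b)
p=S(-.0082,.0834,.066); 
for z in (.0662,.0802,.0812): print(z,proj('scene',p[:2]+[z]))
# corner near plate front-left: shift of plate outline via template
A=cv2.imread('pics/s1.png',0).astype(np.float32);B=cv2.imread('pics/s2.png',0).astype(np.float32)
t=A[196:214,304:334]
e=A[214:228,296:314]; res=cv2.matchTemplate(B[200:230,292:318],e,cv2.TM_CCOEFF_NORMED); _,v,_,l=cv2.minMaxLoc(res); print(v,l[0]+292-296,l[1]+200-214)
E
```

```text
(np.float64(319.18859649122805), np.float64(204.09649122807016)) (np.float64(319.23873873873873), np.float64(199.90540540540542))
0.0662 [319.38730016 204.53499711]
0.0802 [319.41736296 200.62263893]
0.0812 [319.41952076 200.34159545]
0.942624032497406 0 -4
```

Emit:
{"fn": "step_arm", "kwargs": {
  "deltas": [
    [0,0,0,0,0,1.2,-1],
    [0,0,0,0,0,1.2,-1],
    [0,0,0,0,0,0,-1],
    [0,0,0,0,0,0,-1]
  ]
}}

```text
time_s: 17.3
tcp_pos: [0.4615, -0.0536, 0.1019]
eef_rot: [-180.0, -0.0, 171.4]
contact_force: [1.0, 0.1, -3.3]
gripper_width: 0.0248
```

```bash
python3 st.py
```

```text
17.3 [-0.0929  0.001 ] [ 0.4615 -0.0536  0.1019] [-1.8000e+02 -5.0000e-02  1.7144e+02] [ 1.   0.1 -3.3] [ 0.19 -0.29 -0.14] 0.024843867372031165
```

Emit:
{"fn": "step_arm", "kwargs": {
  "deltas": [
    [0,0,0,0,0,0,1],
    [0,0,0,0,0,0,1],
    [0,0,0,0,0,0,1],
    [0,0,0,0,0,0,1],
    [0,0,0,0,0,0,1],
    [0,0,0,0,0,-25,1],
    [0,0,0,0,0,-25,1],
    [0,0,0,0,0,-20,0.14],
    [0,0,0,0,0,0,0.14]
  ]
}}

```text
time_s: 18.2
tcp_pos: [0.4616, -0.054, 0.1745]
eef_rot: [-179.9, -0.1, 171.5]
contact_force: [0.0, -0.1, -0.1]
gripper_width: 0.0701
```

```bash
python3 st.py; python3 - <<'E'
from h import *
plan(S(-.003,0.005,.165),YAW,4,.14)
E
```

```text
18.2 [-0.0927  0.0005] [ 0.4616 -0.054   0.1745] [-1.7990e+02 -1.0000e-01  1.7149e+02] [ 0.  -0.1 -0.1] [ 0.14 -0.23 -0.  ] 0.07006324241360642
[[-0.0004, -0.0005, -0.0005, -22.4, 1.2, 2.3, 0.14], [-0.0004, -0.0005, -0.0005, -22.4, 1.2, 2.3, 0.14], [-0.0004, -0.0005, -0.0005, -22.4, 1.1, 2.3, 0.14], [-0.0004, -0.0005, -0.0005, -22.4, 1.1, 2.4, 0.14]] speed mm/row 22.58912358003532 deg/row 0.0457713027307797
```

```bash
python3 - <<'E'
from h import *
import pickle
i=pickle.load(open('pics/w1.pkl','rb'))
for px in ((245.8,330.9),(348.4,330.9),(218.3,30),(351.5,28.5)): print(toS(plane('wrist',px,.101,i)))
E
```

```text
[0.06074306 0.15786879]
[-0.0570876   0.15916684]
[ 0.0606391 -0.1557154]
[-0.0565495 -0.1553014]
```

Emit:
{"fn": "step_arm", "kwargs": {
  "deltas": [
    [0,0,0,-22,1,2,0.14],
    [0,0,0,-22,1,2,0.14],
    [0,0,0,-22,1,2,0.14],
    [0,0,0,-20,1,2,0.14],
    [0,0,0,0,0,20,0.14],
    [0,0,0,0,0,20,0.14],
    [0,0,0,0,0,20,0.14],
    [0,0,0,0,0,10,0.14],
    [0,0,0,0,0,0,0.14]
  ]
}}

```text
time_s: 19.1
tcp_pos: [0.55, -0.0633, 0.0914]
eef_rot: [-180.0, -0.1, 171.5]
contact_force: [-1.0, 1.2, -0.2]
gripper_width: 0.0501
```

```bash
python3 st.py; python3 - <<'E'
from h import *
plan(S(-.0075,0.005,.077),YAW,4,.14)
E
```

```text
19.1 [-0.0039  0.0043] [ 0.55   -0.0633  0.0914] [-1.7996e+02 -1.0000e-01  1.7147e+02] [-1.   1.2 -0.2] [ 0.05 -0.03  0.01] 0.05011474820332655
[[-0.0002, -0.0004, -0.0006, 0.9, 0.2, 3.6, 0.14], [-0.0002, -0.0004, -0.0006, 0.9, 0.2, 3.6, 0.14], [-0.0002, -0.0004, -0.0006, 0.9, 0.2, 3.6, 0.14], [-0.0002, -0.0004, -0.0006, 0.9, 0.2, 3.6, 0.14]] speed mm/row 3.7018996331639933 deg/row 0.041645223737583295
```

Emit:
{"fn": "step_arm", "kwargs": {
  "deltas": [
    [0,0,-0.002,1.5,0,6,0.14],
    [0,0,0,1,0,5,0.14],
    [0,0,0,0,0,3,0.14],
    [0,0,0,0,0,0,0.14],
    [0,0,0,0,0,0,0.14]
  ]
}}

```text
time_s: 19.6
tcp_pos: [0.5486, -0.0627, 0.0786]
eef_rot: [180.0, 0.1, 171.6]
contact_force: [0.3, -0.2, -0.1]
gripper_width: 0.0502
```

```bash
python3 st.py
```

```text
19.6 [-0.0054  0.0047] [ 0.5486 -0.0627  0.0786] [1.7999e+02 9.0000e-02 1.7164e+02] [ 0.3 -0.2 -0.1] [ 0.09 -0.05  0.05] 0.05016073325354541
```

Emit:
{"fn": "step_arm", "kwargs": {
  "deltas": [
    [0,0,0,1.5,0,1.8,0.14],
    [0,0,0,0.5,8,0.3,0.14],
    [0,0,0,0,8,0,0.14],
    [0,0,0,0,6,0,0.14],
    [0,0,0,0,4,0,0.14],
    [0,0,0,-0.5,4,0,0.14],
    [0,0,0,-1,4,0,0.14],
    [0,0,0,-1,4,0,0.14],
    [0,0,0,0,0,0,0.14]
  ]
}}

```text
time_s: 20.5
tcp_pos: [0.5558, -0.0212, 0.0774]
eef_rot: [180.0, 0.2, 171.7]
contact_force: [-0.1, -0.5, 0.8]
gripper_width: 0.05
```

```bash
python3 st.py; python3 snap.py s3 scene; python3 snap.py w8; python3 - <<'E'
from h import *
s=cv2.imread('pics/s3.png'); cv2.imwrite('pics/s3c.png',cv2.resize(s[140:260,240:390],None,fx=5,fy=5,interpolation=cv2.INTER_CUBIC))
E
```

```text
20.5 [-0.0043  0.0468] [ 0.5558 -0.0212  0.0774] [179.97   0.19 171.69] [-0.1 -0.5  0.8] [ 0.1  -0.01  0.  ] 0.04997098990961558
20.55 [ 0.5557 -0.0214  0.0774] [179.97   0.18 171.69] [-0.0044  0.0466] [-0.8 -0.2 -0.8] 0.04986958234913233
20.6 [ 0.5556 -0.0215  0.0774] [179.97   0.18 171.68] [-0.0045  0.0464] [ 1.  -0.6 -0. ] 0.05015036909681946
```

View pics/s3c.png

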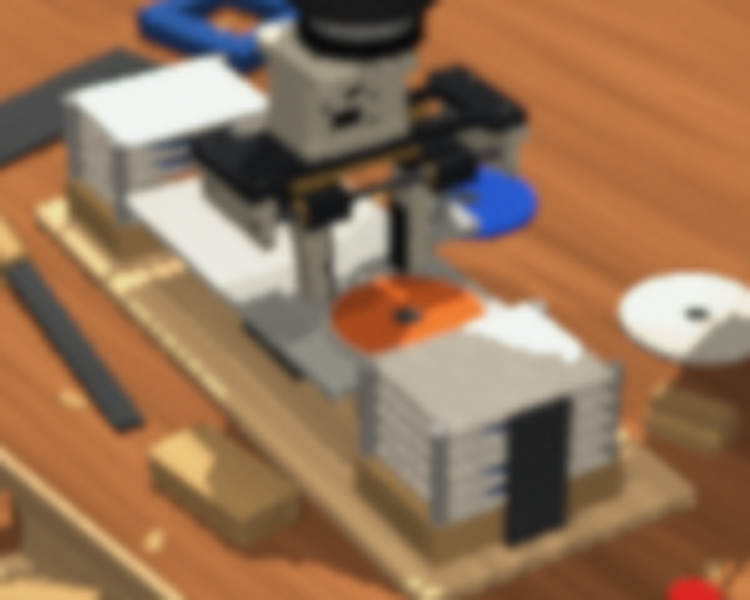

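View pics/w8.png

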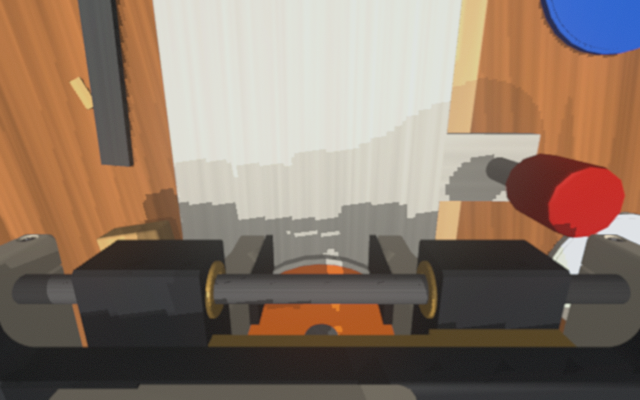

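Emit:
{"fn": "step_arm", "kwargs": {
  "deltas": [
    [0,0,0,-1.5,4,0.5,0.14],
    [0,0,0,-1.5,4,0.4,0.14],
    [0,0,0,-1.5,4,0,0.14],
    [0,0,0,-1.5,4,0,0.14],
    [0,0,0,-0.5,4,0,0.14],
    [0,0,0,0,4,0,0.14],
    [0,0,0,0,0,0,0.14]
  ]
}}

```text
time_s: 21.3
tcp_pos: [0.5664, 0.0026, 0.0765]
eef_rot: [180.0, 0.2, 171.6]
contact_force: [0.5, 0.4, 0.6]
gripper_width: 0.0498
```

```bash
python3 st.py
```

```text
21.3 [0.0026 0.0719] [0.5664 0.0026 0.0765] [1.8000e+02 1.7000e-01 1.7163e+02] [0.5 0.4 0.6] [-0.08 -0.01 -0.01] 0.049796885093988476
```

Emit:
{"fn": "step_arm", "kwargs": {
  "deltas": [
    [0,0,0,0.3,5,0,0.14],
    [0,0,0,0.3,5,0,0.14],
    [0,0,0,0,5,0,0.14],
    [0,0,0,0,5,0,0.14],
    [0,0,0,0,5,0,0.14],
    [0,0,0,0,0,0,0.14]
  ]
}}

```text
time_s: 21.9
tcp_pos: [0.5697, 0.0299, 0.0766]
eef_rot: [180.0, 0.2, 171.6]
contact_force: [-0.1, 0.3, 0.3]
gripper_width: 0.0498
```

```bash
python3 st.py
```

```text
21.9 [0.0019 0.0993] [0.5697 0.0299 0.0766] [179.99   0.18 171.64] [-0.1  0.3  0.3] [ 0.06 -0.1   0.01] 0.0498475123459129
```

Emit:
{"fn": "step_arm", "kwargs": {
  "deltas": [
    [0,0,0,0,5,0,0.14],
    [0,0,0,0,5,0,0.14],
    [0,0,0,0,5,0,0.14],
    [0,0,0,0,5,0,0.14],
    [0,0,0,0,5,0,0.14],
    [0,0,0,0,4,0,0.14],
    [0,0,0,0,2,0,0.14],
    [0,0,0,0,1,0,0.14],
    [0,0,0,0,0,0,0.14]
  ]
}}

```text
time_s: 22.8
tcp_pos: [0.5746, 0.0646, 0.0763]
eef_rot: [180.0, 0.2, 171.7]
contact_force: [0.2, -0.1, 0.1]
gripper_width: 0.0501
```

```bash
python3 st.py
```

```text
22.8 [0.0017 0.1344] [0.5746 0.0646 0.0763] [1.8000e+02 1.6000e-01 1.7166e+02] [ 0.2 -0.1  0.1] [-0.12 -0.05 -0.04] 0.05005911878994963
```

Emit:
{"fn": "step_arm", "kwargs": {
  "deltas": [
    [0,0,0,0,1,0,0.14],
    [0,0,0,0,1,0,0.14]
  ]
}}

```text
time_s: 23.0
tcp_pos: [0.5748, 0.0664, 0.0764]
eef_rot: [-180.0, 0.2, 171.6]
contact_force: [-0.9, -0.7, 0.8]
gripper_width: 0.0498
```

Emit:
{"fn": "step_arm", "kwargs": {
  "deltas": [
    [0,0,0,0,1,0,0.14],
    [0,0,0,0,1,0,0.14]
  ]
}}

```text
time_s: 23.2
tcp_pos: [0.5751, 0.0683, 0.0764]
eef_rot: [-180.0, 0.2, 171.6]
contact_force: [-0.0, -0.0, 1.1]
gripper_width: 0.0498
```

```bash
python3 st.py
```

```text
23.2 [0.0016 0.1381] [0.5751 0.0683 0.0764] [-1.8000e+02  1.5000e-01  1.7162e+02] [-0.  -0.   1.1] [-0.13 -0.05 -0.05] 0.04978537654668542
```

Emit:
{"fn": "step_arm", "kwargs": {
  "deltas": [
    [0,0,0,0,1,0,0.14],
    [0,0,0,0,0.5,0,0.14]
  ]
}}

```text
time_s: 23.4
tcp_pos: [0.5751, 0.0695, 0.0764]
eef_rot: [-180.0, 0.1, 171.6]
contact_force: [0.5, -2.8, 0.5]
gripper_width: 0.0498
```

```bash
python3 st.py; python3 snap.py w9;python3 snap.py s4 scene; python3 - <<'E'
from h import *
s=cv2.imread('pics/s4.png'); cv2.imwrite('pics/s4c.png',cv2.resize(s[140:260,240:390],None,fx=5,fy=5,interpolation=cv2.INTER_CUBIC))
E
```

```text
23.4 [0.0015 0.1393] [0.5751 0.0695 0.0764] [-1.7996e+02  1.3000e-01  1.7162e+02] [ 0.5 -2.8  0.5] [-1.14  0.03 -0.03] 0.04984041451966681
23.45 [0.5751 0.0695 0.0763] [-1.7996e+02  1.3000e-01  1.7161e+02] [0.0015 0.1393] [ 0.6 -2.8  0.6] 0.049933997021850064
23.5 [0.5751 0.0695 0.0763] [-1.7997e+02  1.3000e-01  1.7161e+02] [0.0015 0.1393] [ 0.7 -3.2  0.1] 0.04973204308181328
```

View pics/w9.png

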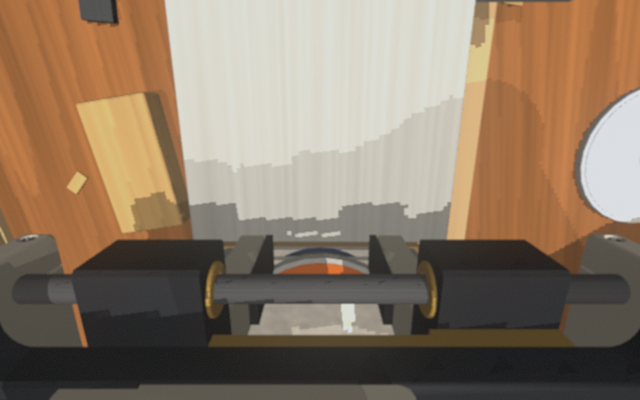

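View pics/s4c.png

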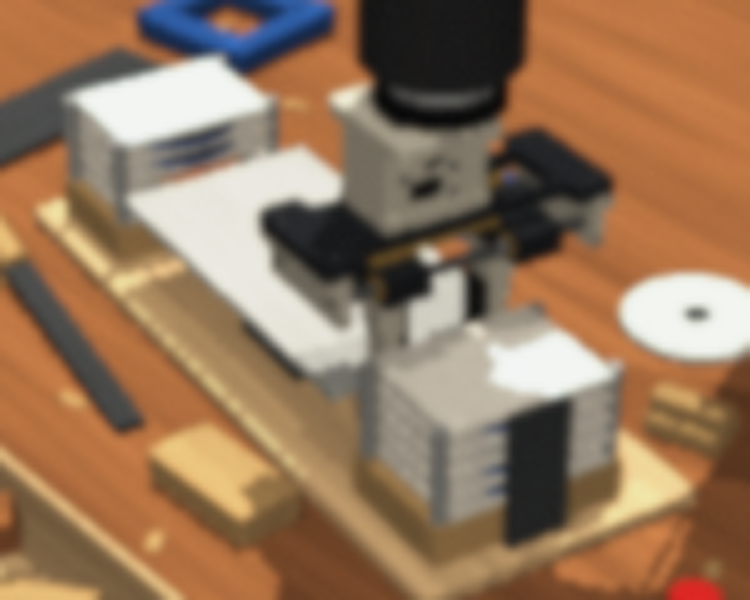

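Emit:
{"fn": "step_arm", "kwargs": {
  "deltas": [
    [0,0,0,0,1,0,0.14],
    [0,0,0,0,1,0,0.14]
  ]
}}

```text
time_s: 23.7
tcp_pos: [0.5748, 0.0701, 0.0763]
eef_rot: [-179.8, 0.1, 171.6]
contact_force: [0.3, -7.2, 1.7]
gripper_width: 0.0502
```

Emit:
{"fn": "step_arm", "kwargs": {
  "deltas": [
    [0,0,0,0,1.2,0,0.14],
    [0,0,0,0,1.2,0,0.14]
  ]
}}

```text
time_s: 23.9
tcp_pos: [0.5746, 0.0703, 0.0763]
eef_rot: [-179.7, -0.0, 171.6]
contact_force: [-0.3, -7.7, 1.7]
gripper_width: 0.05
```

```bash
python3 st.py
```

```text
23.9 [0.0009 0.14  ] [0.5746 0.0703 0.0763] [-179.65   -0.    171.58] [-0.3 -7.7  1.7] [-2.94 -0.33 -0.04] 0.04997897924820078
```

Emit:
{"fn": "step_arm", "kwargs": {
  "deltas": [
    [0,0,0,0,-8,0,0.14],
    [0,0,0,0,-20,0,0.14],
    [-0.003,0,0,0,-20,-20,0.14],
    [-0.003,0,0,0,-35,-35,0.14],
    [0,0,0,0,-40,-40,0.14],
    [0,0,0,0,-30,-40,0.14],
    [0,0,0,0,0,-30,0.14],
    [0,0,0,0,0,0,1],
    [0,0,0,0,0,0,1]
  ]
}}

```text
time_s: 24.8
tcp_pos: [0.5526, -0.0813, 0.2427]
eef_rot: [179.7, 0.2, 171.7]
contact_force: [-1.3, 0.4, -1.2]
gripper_width: 0.061
```

```bash
python3 snap.py w10;python3 snap.py t1 top; python3 - <<'E'
from h import *
im=cv2.imread('pics/t1.png');cv2.imwrite('pics/t1c.png',cv2.resize(im[160:250,245:415],None,fx=4.5,fy=4.5,interpolation=cv2.INTER_CUBIC))
E
```

```text
24.85 [ 0.5528 -0.0813  0.2429] [179.73   0.23 171.68] [ 0.0014 -0.0131] [-0.1 -0.3  1.7] 0.06434239581850164
24.9 [ 0.5525 -0.0811  0.2421] [1.7976e+02 1.5000e-01 1.7169e+02] [ 0.0011 -0.013 ] [ 0.7  0.1 -1.3] 0.06898712235189235
```

View pics/w10.png

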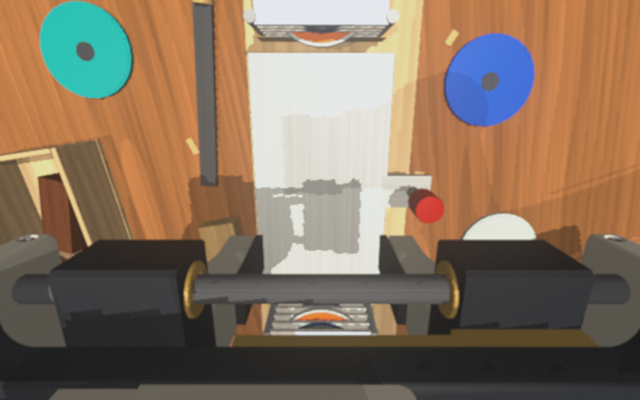

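View pics/t1c.png

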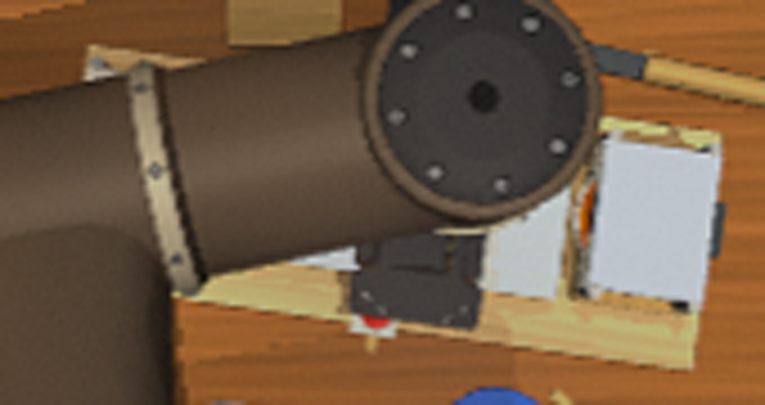

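```bash
python3 - <<'E'
from h import *
import pickle
im=cv2.imread('pics/w10.png')
a=im[0:65,235:405]; b=im[300:340,260:385]
cv2.imwrite('pics/w10c.png',np.vstack([cv2.resize(a,(765,292),interpolation=2),cv2.resize(b,(765,245),interpolation=2)]))
E
```

```text
(no output)
```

View pics/w10c.png

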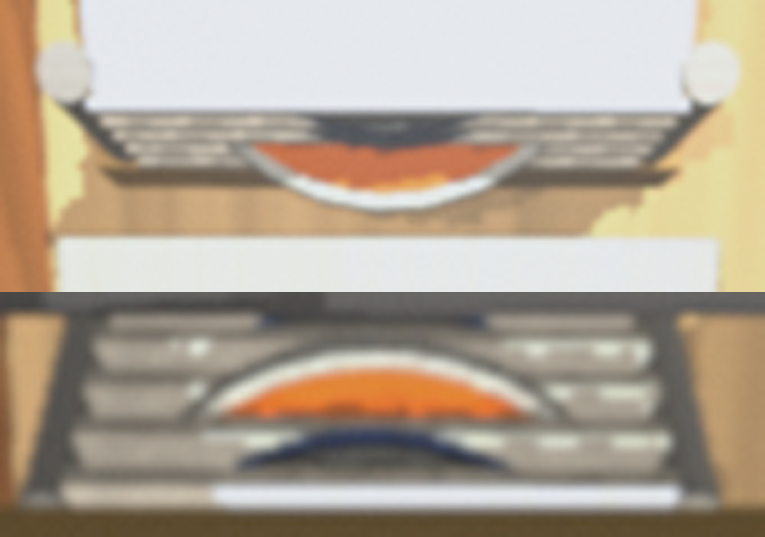

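```bash
python3 - <<'E'
from h import *
import pickle
i=pickle.load(open('pics/w10.pkl','rb'))
for nm,px,z in (('R top rim',(320,42.2),.065),('R low rim',(320,46.4),.059),('L top rim',(322,312.4),.079),('L low rim',(322,309.2),.073),
 ('R post',(249.4,16),.101),('R post',(393,16),.101),('L post',(266.5,333.5),.101),('L post',(374.5,333.5),.101),
 ('R cx at',(235+245/4.5,33),.065),('R',(235+530/4.5,33),.065),('L',(260+215/6.12,320.5),.079),('L',(260+540/6.12,320.5),.079)): print(nm,toS(plane('wrist',px,z,i)).round(4))
E
```

```text
R top rim [ 0.0031 -0.1412]
R low rim [ 0.0032 -0.1384]
L top rim [0.0004 0.1436]
L low rim [0.0004 0.1437]
R post [ 0.0605 -0.1554]
R post [-0.0566 -0.1555]
L post [0.0609 0.1547]
L post [-0.0568  0.154 ]
R cx at [ 0.0315 -0.1489]
R [-0.0272 -0.149 ]
L [0.0314 0.1547]
L [-0.0299  0.1544]
```

```bash
python3 -c "
from plant import r
print(r.get_state()['contact_force']); print(r.close_job())"
```

```text
[ 0.6735157   0.11793953 -1.26499271]
the job is handed in; nothing more can be done
None
```

I put both orange discs away and handed the job in at about 25 s of the 72 s allowed. One is in the right rack's second slot (59 mm) and the other in the left rack's third slot (73 mm). The first scene and wrist pictures showed these were the free slots.

**How it went:** I gripped the red knob and raised the lift about 20 mm, then about 34 mm. At each height I pushed the disc in with the fingers partly open, so they cradled its rim. Neither disc met resistance until it stopped firmly, and the wrist force peaked at about 9 N on the right and 8 N on the left. The block, file and other bench items were not touched as far as the pictures show.

**Last checks:**
- **Seen from above:** the last wrist picture shows both discs flat in their slots, sticking out at the mouths and clear of the plate. The gripper was clear of everything at hand-in.
- **Push depth:** the two stopping points were 274.7 mm apart, against about 272.4 mm expected. They were centred about 2 mm to the left of my first estimate of the stand.
- **Disagreement:** the camera put the left disc's rim about 3 mm and the right disc's about 1–3 mm deeper than expected. A disc can't pass the steel stop, so I take this as camera error, though I didn't confirm it with a second view. I relied on the firm stops instead.

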